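Take the bayonet cover off the filter holder

TASK

Move the canister that stands right up against the filter holder aside, standing upright on the bench with a gap of at least a hand's width (80 mm) to the holder. Then press the holder's bayonet cover down against its spring, twist it a quarter turn counter-clockwise (seen from above) to free it from its lugs, lift it off and lay it gently, grip bar up, flat on the floor of the steel tray. Do not topple the canister or disturb the label roll and the gauge and loupe in the tray.

Things in the scene. Friction and masses are not known exactly. Their poses are not given: they have to be found in the camera images.
- holder: filter holder, grey, round, fixed to the bench: flange 100 mm across, ring wall 92 mm outside, 80 mm inside, 34 mm high, a short hose spigot on its local +x side reaching 71 mm from the axis, 25 mm high. Origin on its axis at the bench top; z up. Two steel lugs reach inward from the wall at local +x and -x; between them, at local +y and -y, are open gaps.
- holder_lug (a point): on the holder's lug at local +x, on its underside, 29 mm above the bench. Each lug spans 27 degrees clockwise and 36 counter-clockwise of local x and reaches in to 31.5 mm from the axis, top 34 mm above the bench. Each has a ridge 4 mm deep, 8 mm wide under its counter-clockwise end and a full stop at its clockwise end, so the cover can only be pressed down and turned counter-clockwise.
- cover: white bayonet cover, loose, locked in the holder; 0.15 kg (0.7 to 1.4 times). Disc 57 mm across, 13 mm thick, with ears at local +x and -x: reaching 38 mm from the axis, 19 mm wide, 5 mm thick, flush with the underside. Origin: centre of the underside, z up; it starts 24 mm above the bench, axes parallel to the holder's, ears pushed up against the lugs by a spring plate. About 2 mm of side play.
- cover_grip (a point): point in the cover's grip bar, on the axis, 42 mm above the underside: a good height to grasp (axes as the cover's). The bar stands on the disc along local x: 48 mm long, 16 mm thick (local y), from 13 to 54 mm above the cover's underside; grasp it across its 16 mm
- cover_ear (a point): point in the cover's ear at local +x, 35 mm from the axis; starts under the holder's +x lug. Press the cover down 5 to 8 mm, keep it down and turn: past 55 degrees counter-clockwise the ears are clear of the lugs, 90 degrees (at the holder's local +y) is the middle of the gaps, near 130 degrees it stops. In the gaps the spring lifts it 6 mm above its locked height and it lifts straight out
- plunger (a joint): spring plate in the holder under the cover: 0 with the cover locked, grows as it is pressed down (m), 0.004 clears the ridges, 0.009 is the hard stop, -0.006 when free. Upward force about 8 N at 0 and 12 N at 0.0065 (600 N/m)
- canister: white canister with a red nozzle cap, loose, standing upright right beside the holder on either side, 59 mm across the cap, 54 mm across the body, 162 mm high (cap from 120 mm, narrow nozzle above 140 mm), 0.12 kg. Origin: centre of its underside, z up. Grasp it round the body, below the cap; the grip bar beside it on the holder tops out 78 mm above the bench.
- label_roll: white roll of labels lying flat, loose, 59 mm across, 30 mm high, on the other side of the holder; leave it alone. Origin: centre of its underside.
- steel_tray: steel instrument tray, fixed, to the left of the holder, 230 mm long (local y) by 130 mm (local x), rim 20 mm high, walls 2 mm. Origin: centre of its underside, z up; inner floor 2 mm above it. The half at local +y (the end near the robot) is free for the cover; the far half, at local -y, holds the loupe and gauge.
- parts_tray: blue parts tray with caps in it, fixed, 180 mm (local y) by 125 mm, 31 mm high (caps to 37 mm), to the right of the holder; not used. Origin: centre of its underside.
- loupe: black loupe, loose, 39 mm across, 37 mm high, in the far half of the steel tray; leave it alone. Origin: centre of its underside.
- plug_gauge: plug gauge, loose, a rod 91 mm long and 13 mm thick lying in the far half of the steel tray; leave it alone. Origin: centre of its underside.
- tube_pack_2: bagged tube lying crosswise at the back of the bench behind the holder, 253 mm long (y) by 53 mm, 45 mm high; not used. Origin: centre of its underside.
Mind the look-alikes: they are no part of the job. Several things look just like the canister: the one meant starts farthest to the robot's right.

How it is judged:
By the outcome, as a careful person would: the job done as asked, in the order asked, and still so for the second after the job is handed in, with the robot touching nothing.
It also fails if it takes over 61 s, if anything falls off the work surface, if the arm or the gripper's body presses on something with over 40 N, if the wrist force passes 120 N, or if a joint passes its speed limit or range.

ROBOT

A 7-joint arm with a two-finger parallel gripper is mounted at the origin on a cart in front of the work surface, level with it; the furniture and walls round the work are solid. World frame = base frame: x ahead of the robot, y to its left, z up, the work surface at z = 0. Lengths are in m, angles in rad, forces in N, time in s.
With the tool pointing down it reaches from about 0.35 to 0.775 m from the base axis. Payload 3.1 kg.
Tool frame: the origin (TCP) lies at the very end of the fingers, on their centre line; the grasp point (between the pads) lies 19 mm behind it (r.tcp_to_grasp is the distance from the TCP to the grasp point, in m); z points along the fingers, y is the line along which they close (so a half turn about z gives the same grasp; the last joint's range is limited). The gripper opens to 85 mm and grips with 20 to 120 N. Pads are 22 mm wide; open, the fingers measure 114 mm over their backs; the gripper's body (76 mm by 85 mm) begins 54 mm behind the grasp point. The pads swing forward as they close: fully open they stand 13 mm farther back than shut.
Start: joints at [-1.158, 0.311, 0.014, 1.512, -0.004, 1.319, -0.027], TCP at [0.242, 0.494, 0.231] pointing down, gripper open.
Joint ranges: [-2.7, 2.7], [-0.3, 1.91], [-1.27, 1.3], [0.12, 2.57], [-1.44, 4.58], [0.2, 2.03], [-3.05, 3.05]. Speed limits (rad/s): [2.79, 2.79, 3.14, 3.14, 3.14, 3.14, 3.14].

INTERFACE

Orientations are given as a unit quaternion [x, y, z, w].
In Python, from workcell import r gives the robot as it stands.
- The arm moves only by the tool arm_command, never from a script. Its argument "moves" is a list of rows, each a list of 7 numbers: the shift along the tool's x, y, z each as a share of 0.5 m, from -1 to 1, then the turn, a rotation vector about the tool's x, y, z each as a share of 45 degrees, from -1 to 1, then the opening, from 0 (shut) to 1 (fully open). A call has 1 to 20 rows; each row is the pose to reach, as a shift and turn from the pose commanded when the call began, along the tool's axes at that moment; what a row does not reach only later rows make up. A row lasts 1/12 s, in which the tool goes at most 41.7 mm and 7.16 degrees, less where a joint would pass 70% of its speed; a pose out of reach is approached as far as the arm can. A call with a number of a shift or a turn outside -1 to 1 is refused whole. A call with a gripper value outside its range is refused whole. The fingers move at their own pace and stop on an object; the grip force is fixed at half the most. Time passes only in rows, so rows that repeat a pose let the fingers close. It gives the time, the measured TCP pose, the force, the opening and the grip force at its end, in the units of the state.
- r.get_obs(): the state, without advancing time (a new reading comes with each control period).
- r.grab_frame(name): name is "scene" or "top"; returns the picture (384x512x3 uint8, red, green, blue); there is no depth.
- r.camera_model(name): a dict with "mtx" (3x3 intrinsics, pixels), "distortion" ([k1, k2, p1, p2, k3] as OpenCV has them; the pictures are not rectified), "R" (3x3) and "t" (3): a world point X has camera coordinates R X + t. Camera axes: x right, y down, z forward; pixel columns grow to the right and rows downward; lengths in m; the calibration is good to about 2 mm. A picture is of the moment at which its call begins. camera_model takes no time and is no camera call.
- r.job_done(): hands the job in; it is judged then, once.
Trained networks look in the newest picture that a camera, given by its name, has taken for a name from the list of things; names that differ only in an ending like _2 or _b are one class to them, and where a whole thing is asked for, a point or a joint stands for the part that bears it (a point fixed in the world has none). Each returns a list of dicts, best first, with "p" (0 to 1); they miss things now and then, are a little off and sometimes report something else, mostly with a low value. They report only what shows in the picture. A call takes as long as a camera call. They do not tell look-alikes from the thing itself.
- r.cut_out(camera, label): "region" (384x512 bool, what is visible of it) and "bbox" ([left, top, right, bottom] in pixels, round what is visible of it).
- r.mark_of(camera, label): "centre" ([column, row] in pixels: a listed point, or the origin of a listed thing).
The state is a dict: "time": time; "joint_positions": joint angles; "joint_vel": joint speeds; "tau": joint torques, N m; "ee_pos": TCP position; "ee_rot": TCP orientation; "force": force on the tool from outside, world axes, zero at the start; "wrist_torque": the same for the moment, N m; "opening": finger opening in m; "grip_force": force on a finger pad.
Only numpy, scipy, OpenCV 4.12 (cv2) and the standard library are available. Lean on these libraries where they do the work, as an engineer would, in place of code of your own. Each camera call takes 0.05 s, during which the arm holds its last target. There are 200 camera calls.

## Working session

There is one attempt and no reset: what is moved stays moved. The work goes in short steps, Python scripts to look and compute and a tool call to move; the robot and the scene stay as the last step left them, time stands still between calls to the robot, and variables do not carry over. Pictures are saved under pics/ and viewed, at most 10 in all, crops included, and the job is handed in when it is done.

Besides the shell and the picture viewer there is one more tool, called after "Call:" as a command line: name --pt "numbers of a row" for each row, then --argument value for the rest. arm_command: Moves the arm, as the interface text tells. Shift numbers are shares of 0.5 m and turn numbers shares of 45 degrees, none past 1 either way. Its arguments: {"type":"object","properties":{"moves":{"type":"array","items":{"type":"array","items":{"type":"number"}}}},"required":["moves"]}

```bash
mkdir -p pics; ls; python3 - <<'E'
from workcell import r
import cv2
o=r.get_obs(); print({k:o[k] for k in('time','ee_pos','ee_rot','opening','force')})
for n in('scene','top'):
    im=r.grab_frame(n); cv2.imwrite(f'pics/{n}0.png',cv2.cvtColor(im,cv2.COLOR_RGB2BGR))
    c=r.camera_model(n); print(n,c['mtx'],c['distortion'],c['R'],c['t'])
    for l in('holder','holder_lug','cover','cover_grip','cover_ear','canister','label_roll','steel_tray','loupe','plug_gauge'):
        print(n,l,[(round(d['p'],2),[round(float(v)) for v in d['centre']]) for d in r.mark_of(n,l)][:5])
    for l in ('canister',):
        print(n,l,[(round(d['p'],2),[round(float(v)) for v in d['bbox']]) for d in r.cut_out(n,l)][:5])
E
```

```text
pics
{'time': 0.0, 'ee_pos': array([0.24127419, 0.49345703, 0.23023232]), 'ee_rot': array([ 2.25410202e-01,  9.74263254e-01, -1.14306265e-03, -2.14416480e-04]), 'opening': 0.08577880248810661, 'force': array([-0.30367073, -0.11393142, -0.53861017])}
scene [[363.51264307   0.         252.84631545]
 [  0.         363.51264307 192.1809231 ]
 [  0.           0.           1.        ]] [-0.09240962  0.          0.          0.          0.        ] [[-0.9600886  -0.27963419  0.00588168]
 [-0.20297194  0.68210196 -0.70252353]
 [ 0.19243769 -0.67567865 -0.71163621]] [0.56736915 0.16728805 1.21778116]
scene holder [(0.67, [272, 203])]
scene holder_lug [(0.75, [262, 196])]
scene cover [(0.73, [274, 202])]
scene cover_grip [(0.7, [274, 191])]
scene cover_ear []
scene canister [(0.88, [282, 192]), (0.73, [238, 242]), (0.59, [259, 258])]
scene label_roll [(0.58, [262, 218])]
scene steel_tray []
scene loupe [(0.73, [263, 195]), (0.56, [202, 289])]
scene plug_gauge [(0.62, [210, 273])]
scene canister [(0.97, [246, 225, 266, 266]), (0.69, [276, 162, 300, 196]), (0.55, [228, 208, 250, 248]), (0.29, [25
[... 226 characters left out ...]
9997791 -0.00621317]
 [-0.9918084   0.00313672 -0.12769593]
 [ 0.12771259  0.00586058 -0.9917939 ]] [0.02667845 0.58519562 1.26225712]
top holder [(0.7, [270, 213])]
top holder_lug [(0.84, [272, 199])]
top cover [(0.54, [270, 214])]
top cover_grip [(0.93, [270, 212]), (0.46, [152, 176])]
top cover_ear []
top canister [(0.92, [296, 222]), (0.57, [200, 192]), (0.56, [183, 219]), (0.53, [242, 208])]
top label_roll [(0.62, [241, 210]), (0.57, [268, 212])]
top steel_tray [(0.59, [138, 197])]
top loupe [(0.67, [269, 212]), (0.6, [130, 174]), (0.31, [243, 209])]
top plug_gauge [(0.6, [151, 178])]
top canister [(0.76, [289, 211, 316, 234]), (0.66, [167, 200, 191, 231]), (0.59, [185, 173, 212, 201])]
```

```bash
cat > h.py <<'E'
import numpy as np, cv2
from workcell import r
from scipy.spatial.transform import Rotation as Ro
def ray(n,px,z):
    c=r.camera_model(n); K,D,R,t=[np.array(c[k],float) for k in('mtx','distortion','R','t')]
    u=cv2.undistortPoints(np.array([[px]],float),K,D)[0,0]
    d=R.T@np.array([u[0],u[1],1]); o=-R.T@t
    return o+d*(z-o[2])/d[2]
def proj(n,X):
    c=r.camera_model(n); K,D,R,t=[np.array(c[k],float) for k in('mtx','distortion','R','t')]
    return cv2.projectPoints(np.array(X,float).reshape(-1,1,3),cv2.Rodrigues(R)[0],t,K,D)[0][:,0]
def shot(n,name,box,s):
    im=cv2.cvtColor(r.grab_frame(n),cv2.COLOR_RGB2BGR); a,b,c,d=box
    cv2.imwrite('pics/'+name,cv2.resize(im[b:d,a:c],None,fx=s,fy=s,interpolation=cv2.INTER_CUBIC))
E
python3 - <<'E'
from h import *
shot('top','t1.png',(90,130,350,280),3); shot('scene','s1.png',(180,130,340,300),3.5)
T=[('holder',[270,213],0),('lug',[272,199],.029),('grip',[270,212],.066),('can',[296,222],0),('can2',[200,192],0),('can3',[183,219],0),('roll',[241,210],0),('tray',[138,197],0),('loupe',[130,174],.002),('gauge',[151,178],.002)]
for l,p,z in T: print(l,ray('top',p,z).round(3))
T=[('holder',[272,203],0),('lug',[262,196],.029),('grip',[274,191],.066),('can',[282,192],0),('can2',[238,242],0),('can3',[259,258],0),('roll',[262,218],0),('loupe',[202,289],.002),('gauge',[210,273],.002)]
for l,p,z in T: print(l,ray('scene',p,z).round(3))
E
```

```text
holder [ 0.525 -0.025  0.   ]
lug [ 0.561 -0.03   0.029]
grip [ 0.522 -0.023  0.066]
can [ 0.499 -0.098  0.   ]
can2 [0.585 0.172 0.   ]
can3 [0.509 0.219 0.   ]
roll [0.534 0.056 0.   ]
tray [0.571 0.347 0.   ]
loupe [0.637 0.371 0.002]
gauge [0.625 0.311 0.002]
holder [ 0.526 -0.03   0.   ]
lug [ 0.564 -0.027  0.029]
grip [ 0.521 -0.028  0.066]
can [ 0.504 -0.096  0.   ]
can2 [0.592 0.175 0.   ]
can3 [0.507 0.217 0.   ]
roll [0.542 0.05  0.   ]
loupe [0.641 0.375 0.002]
gauge [0.638 0.316 0.002]
```

View pics/t1.png

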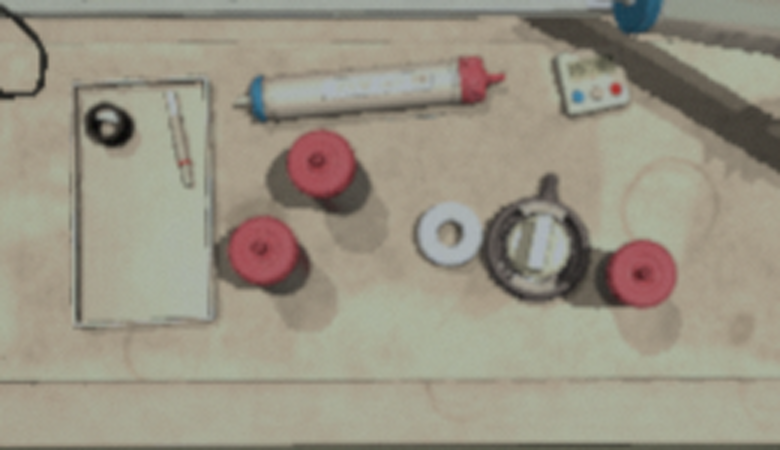

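View pics/s1.png

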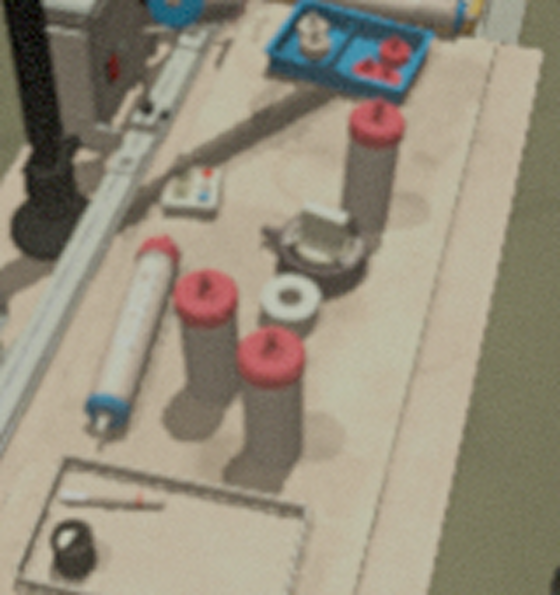

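The top picture shows the holder at about (269,212) with its spigot pointing up (+x). The target canister's red cap is at (304,221), right of the holder. The roll is at (240,208), and the tray lies left of the two decoy canisters, with its lower half free.

```bash
python3 - <<'E'
from h import *
print('cap',ray('top',(304.3,221),.14),'nozzle',ray('top',(305,220.3),.162), 'sc cap',ray('scene',(180+377/3.5,130+107/3.5),.15))
print('hold',ray('top',(269,212.3),.034),'spig',ray('top',(272.7,189.3),.022),'roll',ray('top',(90+450/3,130+234/3),.03))
print('scene hold',ray('scene',(180+322/3.5,130+243/3.5),.034),'spig',ray('scene',(180+265/3.5,130+233/3.5),.022))
for p in [(75,82),(208,78),(213,318),(78,325)]: print('tray',ray('top',(90+p[0]/3,130+p[1]/3),.02).round(3))
for p in [(292,2),(270,52),(402,105),(430,42)]: print('ptray',ray('scene',(180+p[0]/3.5,130+p[1]/3.5),.031).round(3))
for n in('top','scene'):
  for l in('holder','cover_grip','parts_tray'):
    for d in r.cut_out(n,l)[:1]:
        ys,xs=np.nonzero(d['region']); print(n,l,d['p'],d['bbox'],xs.mean(),ys.mean(),len(xs))
        (c,s,a)=cv2.minAreaRect(np.c_[xs,ys].astype(np.float32)); print(c,s,a)
E
```

```text
cap [ 0.49346479 -0.10636544  0.14      ] nozzle [ 0.49380548 -0.10581813  0.162     ] sc cap [ 0.49502814 -0.10668226  0.15      ]
hold [ 0.52413665 -0.02131195  0.034     ] spig [ 0.5891492  -0.03240158  0.022     ] roll [0.53653734 0.05821227 0.03      ]
scene hold [ 0.52419016 -0.01608747  0.034     ] spig [ 0.58721913 -0.0242793   0.022     ]
tray [0.681 0.41  0.02 ]
tray [0.685 0.285 0.02 ]
tray [0.461 0.276 0.02 ]
tray [0.455 0.399 0.02 ]
ptray [ 0.663 -0.416  0.031]
ptray [ 0.662 -0.309  0.031]
ptray [ 0.49  -0.258  0.031]
ptray [ 0.481 -0.385  0.031]
top holder 0.76 [249.1, 188.6, 287.2, 231.2] 268.7725258493353 212.94977843426884 677
(268.2640686035156, 213.02249145507812) (36.781925201416016, 35.191932678222656) 57.9946174621582
top cover_grip 0.76 [258.5, 200.0, 279.0, 227.6] 268.8249258160237 212.4658753709199 337
(268.7000427246094, 212.4000244140625) (20.124608993530273, 19.677398681640625) 63.43495178222656
scene holder 0.72 [254.7, 192.2, 284.4, 214.9] 270.9969788519638 204.38972809667675 331
(269.3207092285156, 204.04830932617188) (31.533727645874023, 21.43353843688965) 3.3664605617523193
scene cover_grip 0.64 [265.3, 187.2, 280.3, 208.6] 271.49583333333334 197.2375 240
(271.5, 197.0) (18.0, 15.0) 90.0
scene parts_tray 0.88 [258.0, 127.9, 303.4, 160.2] 278.66766467065867 144.33532934131736 1002
(278.29412841796875, 144.3235321044922) (46.32430648803711, 24.25356101989746) 14.03624439239502
```

```bash
cat >> h.py <<'E'
def go(p,yaw=None):
    """shares for world TCP target p, closing axis world angle yaw (deg, mod 180), tool pointing down"""
    o=r.get_obs(); q=Ro.from_quat(o['ee_rot']); R=q.as_matrix()
    cur=np.degrees(np.arctan2(R[1,1],R[0,1])); s=R.T@(np.array(p)-o['ee_pos'])/.5
    ang=0 if yaw is None else (yaw-cur+90)%180-90
    xt=Ro.from_euler('z',ang,degrees=True).apply(R[:,0]); xt[2]=0; xt/=np.linalg.norm(xt)
    T=np.c_[xt,np.cross([0,0,-1],xt),[0,0,-1]]
    rv=np.degrees((q.inv()*Ro.from_matrix(T)).as_rotvec())/45
    print('t',round(o['time'],2),'pos',o['ee_pos'].round(4),'close-axis',cur.round(1),'shift',s.round(4),'turn',rv.round(4),'F',o['force'].round(1),'open',round(o['opening'],4),'j',np.round(o['joint_positions'],2))
E
python3 -c "
from h import *
go((.494,-.106,.26))"
```

```text
t 1.6 pos [0.2416 0.4941 0.2313] close-axis 63.9 shift [-0.9807 -0.8565 -0.0574] turn [-0.  0. -0.] F [-0.2  1.  -0.7] open 0.0853 j [-1.16  0.31  0.01  1.51 -0.    1.32 -0.03]
```

Call:
arm_command --pt "-0.98 -0.856 -0.058 0 0 0 1" --pt "-0.98 -0.856 -0.058 0 0 0 1" --pt "-0.98 -0.856 -0.058 0 0 0 1" --pt "-0.98 -0.856 -0.058 0 0 0 1" --pt "-0.98 -0.856 -0.058 0 0 0 1" --pt "-0.98 -0.856 -0.058 0 0 0 1" --pt "-0.98 -0.856 -0.058 0 0 0 1" --pt "-0.98 -0.856 -0.058 0 0 0 1" --pt "-0.98 -0.856 -0.058 0 0 0 1" --pt "-0.98 -0.856 -0.058 0 0 0 1" --pt "-0.98 -0.856 -0.058 0 0 0 1" --pt "-0.98 -0.856 -0.058 0 0 0 1" --pt "-0.98 -0.856 -0.058 0 0 0 1" --pt "-0.98 -0.856 -0.058 0 0 0 1" --pt "-0.98 -0.856 -0.058 0 0 0 1" --pt "-0.98 -0.856 -0.058 0 0 0 1" --pt "-0.98 -0.856 -0.058 0 0 0 1" --pt "-0.98 -0.856 -0.058 0 0 0 1" --pt "-0.98 -0.856 -0.058 0 0 0 1"

```text
time: 3.18
ee_pos: [0.4937, -0.1046, 0.2601]
ee_rot: [0.225, 0.974, 0.0, -0.0]
force: [-0.3, 0.9, -0.1]
opening: 0.0854
grip_force: 0.0
```

```bash
python3 -c "
from h import *
shot('scene','s2.png',(210,80,350,230),4)
go((.494,-.106,.094),75)"
```

```text
t 3.23 pos [ 0.4937 -0.1038  0.2601] close-axis 64.1 shift [-0.0029 -0.004   0.3321] turn [ 0.0015 -0.0013 -0.2425] F [-0.1  0.8  0.9] open 0.0852 j [-0.31  0.22  0.6   1.6  -0.13  1.36  1.42]
```

View pics/s2.png

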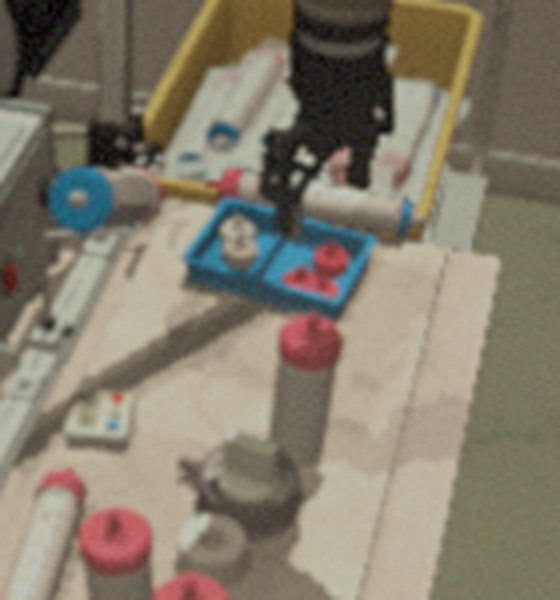

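The gripper hangs above the target canister, whose cap is at about (287,165) in the full frame. I'm descending now.

Call:
arm_command --pt "-0.003 -0.004 0.07 0 0 0 1" --pt "-0.003 -0.004 0.14 0 0 0 1" --pt "-0.003 -0.004 0.2 0 0 0 1" --pt "-0.003 -0.004 0.25 0 0 0 1" --pt "-0.003 -0.004 0.29 0 0 0 1" --pt "-0.003 -0.004 0.315 0 0 0 1" --pt "-0.003 -0.004 0.332 0 0 0 1" --pt "-0.003 -0.004 0.332 0 0 0 1"

```text
time: 3.9
ee_pos: [0.4929, -0.1058, 0.0927]
ee_rot: [0.224, 0.975, 0.0, -0.002]
force: [0.2, -0.0, 0.3]
opening: 0.0855
grip_force: 0.0
```

Call:
arm_command --pt "0 0 0 0 0 0 0.6" --pt "0 0 0 0 0 0 0.6" --pt "0 0 0 0 0 0 0.4" --pt "0 0 0 0 0 0 0.4" --pt "0 0 0 0 0 0 0.4" --pt "0 0 0 0 0 0 0.4" --pt "0 0 0 0 0 0 0.4"

```text
time: 4.48
ee_pos: [0.4961, -0.1078, 0.096]
ee_rot: [0.225, 0.974, 0.001, 0.002]
force: [0.2, 2.0, 5.6]
opening: 0.0555
grip_force: 62.7
```

```bash
python3 -c "
from h import *
go((.41,-.21,.125))"
```

```text
t 4.48 pos [ 0.4961 -0.1078  0.096 ] close-axis 64.0 shift [ 0.0648 -0.2591 -0.0589] turn [0.0029 0.0044 0.    ] F [0.2 2.  5.6] open 0.0555 j [-0.26  0.38  0.56  1.84 -0.24  0.99  1.52]
```

Call:
arm_command --pt "0 0 -0.03 0 0 0 0.4" --pt "0 0 -0.06 0 0 0 0.4" --pt "0 0 -0.06 0 0 0 0.4" --pt "0.01 -0.04 -0.06 0 0 0 0.4" --pt "0.025 -0.1 -0.06 0 0 0 0.4" --pt "0.04 -0.16 -0.06 0 0 0 0.4" --pt "0.055 -0.22 -0.06 0 0 0 0.4" --pt "0.065 -0.255 -0.06 0 0 0 0.4" --pt "0.065 -0.26 -0.06 0 0 0 0.4" --pt "0.065 -0.26 -0.06 0 0 0 0.4" --pt "0.065 -0.26 -0.04 0 0 0 0.4" --pt "0.065 -0.26 -0.02 0 0 0 0.4" --pt "0.065 -0.26 -0.01 0 0 0 0.4" --pt "0.065 -0.26 -0.004 0 0 0 0.4" --pt "0.065 -0.26 -0.004 0 0 0 0.4" --pt "0.065 -0.26 -0.004 0 0 0 0.4"

```text
time: 5.82
ee_pos: [0.4087, -0.2096, 0.096]
ee_rot: [0.225, 0.974, 0.0, -0.0]
force: [-0.0, 1.2, 0.8]
opening: 0.0554
grip_force: 63.4
```

Call:
arm_command --pt "0 0 0.002 0 0 0 0.4" --pt "0 0 0.004 0 0 0 0.4" --pt "0 0 0.004 0 0 0 0.4"

```text
time: 6.07
ee_pos: [0.4094, -0.2101, 0.096]
ee_rot: [0.225, 0.974, 0.001, 0.001]
force: [-1.2, 2.0, 13.0]
opening: 0.0556
grip_force: 64.5
```

Call:
arm_command --pt "0 0 0 0 0 0 0.8" --pt "0 0 0 0 0 0 1" --pt "0 0 0 0 0 0 1" --pt "0 0 0 0 0 0 1" --pt "0 0 -0.04 0 0 0 1" --pt "0 0 -0.1 0 0 0 1" --pt "0 0 -0.18 0 0 0 1" --pt "0 0 -0.26 0 0 0 1" --pt "0 0 -0.32 0 0 0 1" --pt "0 0 -0.32 0 0 0 1"

```text
time: 6.9
ee_pos: [0.4116, -0.2129, 0.2605]
ee_rot: [0.225, 0.974, -0.001, 0.007]
force: [0.3, -1.1, -0.4]
opening: 0.0855
grip_force: 0.0
```

```bash
python3 -c "
from h import *
for n in ('top','scene'):
  r.grab_frame(n)
  for l,z in (('cover_grip',.066),('canister',0),('holder',0),('holder_lug',.029)): print(n,l,[(round(d['p'],2),ray(n,d['centre'],z).round(3)) for d in r.mark_of(n,l)])
shot('top','t3.png',(230,160,350,280),5)
go((.524,-.021,.15),81)"
```

```text
top cover_grip [(0.61, array([ 0.53 , -0.018,  0.066]))]
top canister [(0.95, array([0.586, 0.163, 0.   ])), (0.72, array([ 0.411, -0.206,  0.   ])), (0.69, array([0.512, 0.214, 0.   ]))]
top holder [(0.87, array([ 0.531, -0.026,  0.   ]))]
top holder_lug [(0.57, array([ 0.555, -0.028,  0.029]))]
scene cover_grip [(0.57, array([ 0.527, -0.016,  0.066]))]
scene canister [(0.82, array([0.59 , 0.169, 0.   ])), (0.76, array([0.508, 0.222, 0.   ]))]
scene holder [(0.6, array([ 0.524, -0.02 ,  0.   ]))]
scene holder_lug [(0.82, array([ 0.56 , -0.03 ,  0.029]))]
t 7.45 pos [ 0.4076 -0.2104  0.2537] close-axis 63.9 shift [-0.0429  0.4426  0.2071] turn [-2.000e-04 -1.800e-03 -3.791e-01] F [-0.5 -0.8 -1.6] open 0.0853 j [-0.16  0.12  0.67  1.72 -0.08  1.33  1.64]
```

View pics/t3.png

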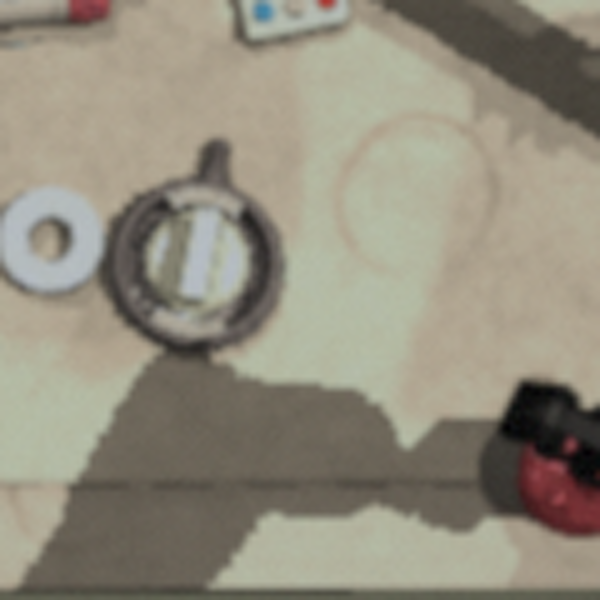

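The canister stands released at lower right. The bar's top strip runs from (271.4,202) to (268.4,220), with the spigot tip at (273,188).

```bash
python3 -c "
from h import *
a=ray('top',(271.4,202),.078);b=ray('top',(268.4,220),.078);print(a,b,(a+b)/2,np.degrees(np.arctan2(*(a-b)[1::-1])))
c=ray('top',(268.6,213),.034);s=ray('top',(273.2,188.5),.022);print(c,s,np.degrees(np.arctan2(*(s-c)[1::-1])))
"
```

```text
[ 0.54791397 -0.02654608  0.078     ] [ 0.50021563 -0.01826678  0.078     ] [ 0.5240648  -0.02240643  0.078     ] -9.847076572346522
[ 0.52222022 -0.02020414  0.034     ] [ 0.59138775 -0.03380902  0.022     ] -11.127711346898769
```

Call:
arm_command --pt "-0.04 0.44 0.1 0 0 1 1" --pt "-0.04 0.44 0.1 0 0 1 1" --pt "-0.04 0.44 0.1 0 0 1 1" --pt "-0.04 0.44 0.1 0 0 1 1" --pt "-0.04 0.44 0.1 0 0 1 1" --pt "-0.04 0.44 0.1 0 0 1 1" --pt "-0.04 0.44 0.1 0 0 1 1"

```text
time: 8.03
ee_pos: [0.5244, -0.0124, 0.2017]
ee_rot: [0.578, 0.816, 0.001, -0.002]
force: [-0.7, 0.1, 0.8]
opening: 0.0851
grip_force: 0.0
```

Call:
arm_command --pt "0 0 0 0 0 1 1" --pt "0 0 0 0 0 1 1" --pt "0 0 0 0 0 1 1" --pt "0 0 0 0 0 1 1" --pt "0 0 0 0 0 1 1" --pt "0 0 0 0 0 1 1" --pt "0 0 0 0 0 1 1"

```text
time: 8.62
ee_pos: [0.5225, -0.0217, 0.204]
ee_rot: [0.85, 0.528, -0.0, 0.0]
force: [0.7, -0.2, -0.3]
opening: 0.0853
grip_force: 0.0
```

Call:
arm_command --pt "0 0 0 0 0 1 1" --pt "0 0 0 0 0 1 1" --pt "0 0 0 0 0 1 1" --pt "0 0 0 0 0 1 1" --pt "0 0 0 0 0 1 1" --pt "0 0 0 0 0 1 1" --pt "0 0 0 0 0 1 1" --pt "0 0 0 0 0 1 1" --pt "0 0 0 0 0 1 1"

```text
time: 9.37
ee_pos: [0.5225, -0.0216, 0.2041]
ee_rot: [0.986, 0.165, -0.0, 0.0]
force: [-0.1, 0.9, -0.0]
opening: 0.0852
grip_force: 0.0
```

```bash
python3 -c "
from h import *
go((.5238,-.0215,.12),80)"
```

```text
t 9.37 pos [ 0.5225 -0.0216  0.2041] close-axis -71.0 shift [0.0026 0.0006 0.1682] turn [3.00e-04 5.00e-04 6.45e-01] F [-0.1  0.9 -0. ] open 0.0852 j [-0.69  0.37  0.93  1.65 -0.31  1.27 -0.94]
```

Call:
arm_command --pt "0.002 0 0.05 0 0 0.645 1" --pt "0.002 0 0.1 0 0 0.645 1" --pt "0.002 0 0.14 0 0 0.645 1" --pt "0.002 0 0.16 0 0 0.645 1" --pt "0.002 0 0.18 0 0 0.645 1" --pt "0.002 0 0.18 0 0 0.645 1" --pt "0.002 0 0.22 0 0 0.645 1" --pt "0.002 0 0.26 0 0 0.645 1" --pt "0.002 0 0.29 0 0 0.645 1" --pt "0.002 0 0.305 0 0 0.645 1" --pt "0.002 0 0.312 0 0 0.645 1" --pt "0.002 0 0.312 0 0 0.645 1"

```text
time: 10.37
ee_pos: [0.5238, -0.0214, 0.0485]
ee_rot: [0.996, -0.087, 0.0, -0.0]
force: [-0.7, -0.6, 0.6]
opening: 0.0858
grip_force: 0.0
```

```bash
python3 -c "
from h import *
shot('top','t4.png',(230,160,350,280),4)
shot('scene','s4.png',(210,130,330,250),4)
import cv2;cv2.imwrite('pics/b4.png',np.hstack([cv2.resize(cv2.imread('pics/'+f),(390,390)) for f in('t4.png','s4.png')]))
go((.5238,-.0215,.048),80)"
```

```text
t 10.47 pos [ 0.5245 -0.0216  0.0494] close-axis -100.0 shift [-0.0014  0.      0.0027] turn [-0.0005 -0.0026 -0.0008] F [ 0.2 -0.3 -0.8] open 0.0854 j [-0.65  0.59  0.92  1.84 -0.56  0.99 -1.24]
```

View pics/b4.png

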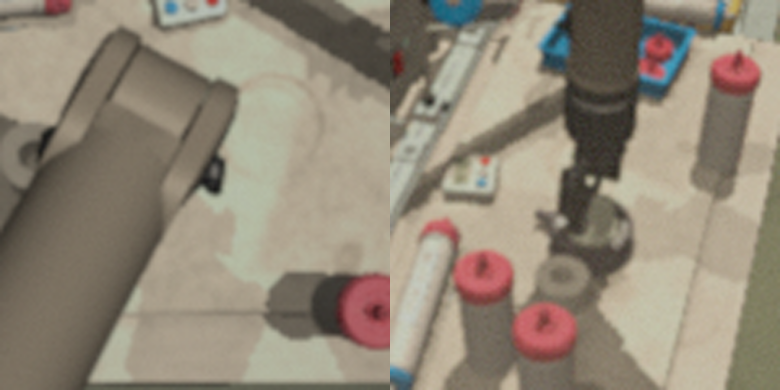

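The gripper straddles the grip bar and the canister stands clear at right. Next I close on the bar.

Call:
arm_command --pt "0 0 0 0 0 0 0.5" --pt "0 0 0 0 0 0 0.3" --pt "0 0 0 0 0 0 0.1" --pt "0 0 0 0 0 0 0.05" --pt "0 0 0 0 0 0 0.05" --pt "0 0 0 0 0 0 0.05" --pt "0 0 0 0 0 0 0.05" --pt "0 0 0 0 0 0 0.05"

```text
time: 11.13
ee_pos: [0.5236, -0.0214, 0.0486]
ee_rot: [0.996, -0.088, 0.0, -0.0]
force: [-1.0, 0.7, 2.9]
opening: 0.0151
grip_force: 59.5
```

Call:
arm_command --pt "0 0 0.004 0 0 0 0.05" --pt "0 0 0.008 0 0 0 0.05" --pt "0 0 0.013 0 0 0 0.05" --pt "0 0 0.013 0 0 0 0.05" --pt "0 0 0.013 0 0 0 0.05"

```text
time: 11.55
ee_pos: [0.5237, -0.0214, 0.0427]
ee_rot: [0.996, -0.088, 0.0, -0.0]
force: [-2.3, 0.8, 9.7]
opening: 0.0149
grip_force: 60.4
```

Call:
arm_command --pt "0 0 0.001 0 0 -0.1 0.05" --pt "0 0 0.001 0 0 -0.22 0.05" --pt "0 0 0.001 0 0 -0.34 0.05" --pt "0 0 0.001 0 0 -0.46 0.05" --pt "0 0 0.001 0 0 -0.58 0.05" --pt "0 0 0.001 0 0 -0.7 0.05" --pt "0 0 0.001 0 0 -0.82 0.05" --pt "0 0 0.001 0 0 -0.92 0.05" --pt "0 0 0.001 0 0 -1 0.05" --pt "0 0 0.001 0 0 -1 0.05"

```text
time: 12.38
ee_pos: [0.5247, -0.0229, 0.0429]
ee_rot: [0.954, 0.301, 0.001, 0.001]
force: [-1.6, -1.7, 9.0]
opening: 0.0153
grip_force: 60.4
```

```bash
python3 -c "
from h import *
go((.5238,-.0215,.042),170);print(r.get_obs()['wrist_torque'])"
```

```text
t 12.38 pos [ 0.5247 -0.0229  0.0429] close-axis -55.0 shift [ 0.0001 -0.0034  0.0018] turn [ 0.0038 -0.0011 -1.0003] F [-1.6 -1.7  9. ] open 0.0153 j [-0.52  0.53  0.71  1.84 -0.43  0.92 -0.57]
[-0.30574353  0.37600404  0.06975199]
```

Call:
arm_command --pt "0 0 0 0 0 -0.12 0.05" --pt "0 0 0 0 0 -0.24 0.05" --pt "0 0 0 0 0 -0.36 0.05" --pt "0 0 0 0 0 -0.48 0.05" --pt "0 0 0 0 0 -0.6 0.05" --pt "0 0 0 0 0 -0.72 0.05" --pt "0 0 0 0 0 -0.84 0.05" --pt "0 0 0 0 0 -0.94 0.05" --pt "0 0 0 0 0 -1 0.05" --pt "0 0 0 0 0 -1 0.05" --pt "0 0 0 0 0 -1 0.05"

```text
time: 13.3
ee_pos: [0.5259, -0.0222, 0.0432]
ee_rot: [0.767, 0.642, 0.002, 0.002]
force: [0.5, 0.1, 8.6]
opening: 0.0157
grip_force: 60.4
```

Call:
arm_command --pt "0 0 -0.006 0 0 0 0.05" --pt "0 0 -0.014 0 0 0 0.05" --pt "0 0 -0.025 0 0 0 0.05" --pt "0 0 -0.034 0 0 0 0.05" --pt "0 0 -0.034 0 0 0 0.05"

```text
time: 13.72
ee_pos: [0.523, -0.0213, 0.0584]
ee_rot: [0.767, 0.642, -0.0, -0.0]
force: [0.1, -1.2, -1.1]
opening: 0.015
grip_force: 59.0
```

Call:
arm_command --pt "0 0 -0.06 0 0 0 0.05" --pt "0 0 -0.14 0 0 0 0.05" --pt "0 0 -0.22 0 0 0 0.05" --pt "0 0 -0.3 0 0 0 0.05" --pt "0 0 -0.36 0 0 0 0.05" --pt "0 0 -0.38 0 0 0 0.05" --pt "0 0 -0.38 0 0 0 0.05" --pt "0 0 -0.38 0 0 0 0.05"

```text
time: 14.38
ee_pos: [0.5223, -0.021, 0.2465]
ee_rot: [0.766, 0.642, -0.001, -0.001]
force: [-0.6, -0.7, -3.4]
opening: 0.0152
grip_force: 59.3
```

```bash
python3 -c "
from h import *
print('gauge end',ray('top',(152.7,191.7),.01))
shot('scene','s5.png',(200,80,330,230),4)
go((.508,.34,.248),170)"
```

```text
gauge end [0.58498879 0.30374529 0.01      ]
t 14.43 pos [ 0.5217 -0.0209  0.2455] close-axis -10.1 shift [ 0.706  -0.1531 -0.0048] turn [-0.007   0.0011 -0.0014] F [ 1.3 -0.4 -2.5] open 0.0153 j [-0.46  0.27  0.59  1.57 -0.16  1.35 -0.02]
```

View pics/s5.png

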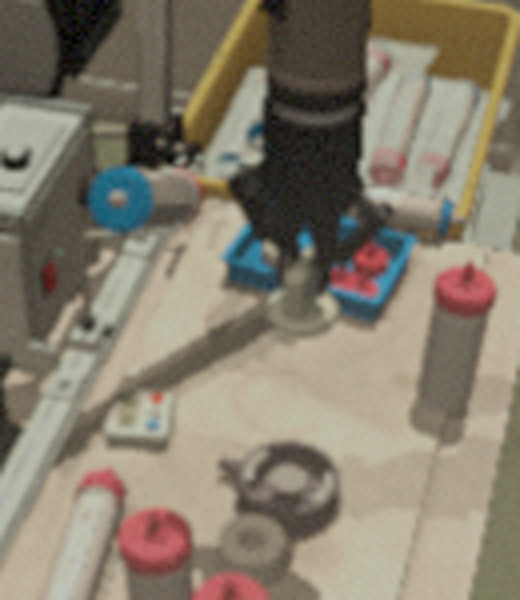

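The cover is in the gripper, held level; the holder is empty and the roll undisturbed. I'm carrying it to the tray now.

Call:
arm_command --pt "0.04 -0.009 -0.004 0 0 0 0.05" --pt "0.1 -0.022 -0.004 0 0 0 0.05" --pt "0.17 -0.037 -0.004 0 0 0 0.05" --pt "0.24 -0.052 -0.004 0 0 0 0.05" --pt "0.31 -0.067 -0.004 0 0 0 0.05" --pt "0.38 -0.082 -0.004 0 0 0 0.05" --pt "0.45 -0.097 -0.004 0 0 0 0.05" --pt "0.52 -0.113 -0.004 0 0 0 0.05" --pt "0.59 -0.128 -0.004 0 0 0 0.05" --pt "0.65 -0.141 -0.004 0 0 0 0.05" --pt "0.69 -0.15 -0.004 0 0 0 0.05" --pt "0.706 -0.153 -0.004 0 0 0 0.05" --pt "0.706 -0.153 -0.004 0 0 0 0.05" --pt "0.706 -0.153 -0.004 0 0 0 0.05"

```text
time: 15.6
ee_pos: [0.5097, 0.3374, 0.2482]
ee_rot: [0.767, 0.642, -0.002, 0.001]
force: [-0.0, -0.3, -2.0]
opening: 0.0153
grip_force: 59.2
```

```bash
python3 -c "
from h import *
shot('top','t6.png',(90,130,270,260),4)
go((.508,.34,.035),170)"
```

```text
t 15.65 pos [0.5104 0.3364 0.249 ] close-axis -10.3 shift [ 0.008  -0.0058  0.428 ] turn [-0.0009  0.0051 -0.0061] F [ 0.7 -0.6 -1.7] open 0.015 j [-0.89  0.45  0.43  1.31 -0.18  1.43 -0.65]
```

View pics/t6.png

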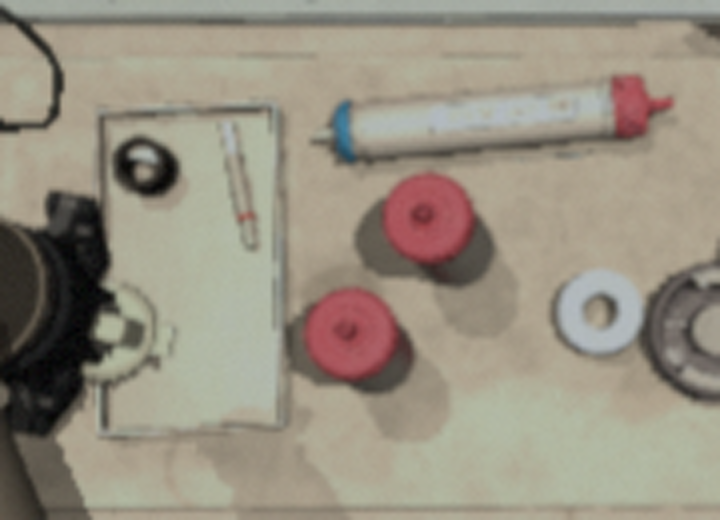

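The top view shows the cover above the free near half of the tray. The perspective shift fits its height, and the gauge and loupe are undisturbed.

Call:
arm_command --pt "0.005 -0.004 0.06 0 0 0 0.05" --pt "0.005 -0.004 0.13 0 0 0 0.05" --pt "0.005 -0.004 0.2 0 0 0 0.05" --pt "0.005 -0.004 0.27 0 0 0 0.05" --pt "0.005 -0.004 0.33 0 0 0 0.05" --pt "0.005 -0.004 0.38 0 0 0 0.05" --pt "0.005 -0.004 0.41 0 0 0 0.05" --pt "0.005 -0.004 0.425 0 0 0 0.05" --pt "0.005 -0.004 0.43 0 0 0 0.05" --pt "0.005 -0.004 0.43 0 0 0 0.05" --pt "0.005 -0.004 0.43 0 0 0 0.05"

```text
time: 16.57
ee_pos: [0.5099, 0.3421, 0.0369]
ee_rot: [0.767, 0.642, 0.001, 0.0]
force: [1.0, 0.0, -2.2]
opening: 0.0152
grip_force: 59.1
```

Call:
arm_command --pt "0 0 0.004 0 0 0 0.05" --pt "0 0 0.007 0 0 0 0.05" --pt "0 0 0.01 0 0 0 0.05" --pt "0 0 0.01 0 0 0 0.05"

```text
time: 16.9
ee_pos: [0.5084, 0.3425, 0.0304]
ee_rot: [0.766, 0.642, 0.0, -0.0]
force: [-0.4, 0.0, -2.6]
opening: 0.0153
grip_force: 59.1
```

Call:
arm_command --pt "0 0 0.002 0 0 0 0.05" --pt "0 0 0.004 0 0 0 0.05" --pt "0 0 0.006 0 0 0 0.05" --pt "0 0 0.006 0 0 0 0.05"

```text
time: 17.23
ee_pos: [0.5082, 0.3423, 0.027]
ee_rot: [0.766, 0.642, -0.0, -0.0]
force: [0.4, 1.5, -2.3]
opening: 0.0152
grip_force: 59.1
```

Call:
arm_command --pt "0 0 0.001 0 0 0 0.05" --pt "0 0 0.002 0 0 0 0.05" --pt "0 0 0.002 0 0 0 0.05"

```text
time: 17.48
ee_pos: [0.5085, 0.3424, 0.0264]
ee_rot: [0.766, 0.642, 0.0, -0.0]
force: [0.0, 0.2, -1.1]
opening: 0.0149
grip_force: 59.3
```

Call:
arm_command --pt "0 0 0.001 0 0 0 0.05" --pt "0 0 0.002 0 0 0 0.05" --pt "0 0 0.002 0 0 0 0.05"

```text
time: 17.73
ee_pos: [0.5085, 0.3424, 0.0264]
ee_rot: [0.766, 0.642, 0.0, -0.0]
force: [-2.3, -1.7, 5.3]
opening: 0.015
grip_force: 60.2
```

Contact: 5 N upward with z no longer dropping. I'm releasing, with a partial opening to stay clear of the tray ends, then lifting.

Call:
arm_command --pt "0 0 0 0 0 0 0.3" --pt "0 0 0 0 0 0 0.45" --pt "0 0 0 0 0 0 0.45" --pt "0 0 0 0 0 0 0.45" --pt "0 0 -0.02 0 0 0 0.45" --pt "0 0 -0.06 0 0 0 0.45" --pt "0 0 -0.12 0 0 0 0.45" --pt "0 0 -0.2 0 0 0 0.45" --pt "0 0 -0.28 0 0 0 0.45" --pt "0 0 -0.36 0 0 0 0.45" --pt "0 0 -0.44 0 0 0 0.45" --pt "0 0 -0.46 0 0 0 0.45"

```text
time: 18.73
ee_pos: [0.5118, 0.3437, 0.2644]
ee_rot: [0.767, 0.642, 0.007, 0.001]
force: [1.3, 0.2, 0.5]
opening: 0.0382
grip_force: 0.0
```

Call:
arm_command --pt "-0.1 0.3 0 0 0 0 0.45" --pt "-0.1 0.3 0 0 0 0 0.45" --pt "-0.1 0.3 0 0 0 0 0.45" --pt "-0.1 0.3 0 0 0 0 0.45" --pt "-0.1 0.3 0 0 0 0 0.45" --pt "-0.1 0.3 0 0 0 0 0.45"

```text
time: 19.23
ee_pos: [0.6491, 0.2635, 0.2544]
ee_rot: [0.768, 0.64, -0.001, 0.001]
force: [-0.4, 0.1, -0.4]
opening: 0.0383
grip_force: 0.0
```

```bash
python3 -c "
from h import *
shot('top','t7.png',(90,130,350,280),3)
r.grab_frame('scene')
for n,l,z in (('top','canister',0),('scene','canister',0),('top','cover',.002),('scene','cover',.002)): print(n,l,[(round(d['p'],2),ray(n,d['centre'],z).round(3)) for d in r.mark_of(n,l)])
go((.5,.3,.3))"
```

```text
top canister [(0.96, array([ 0.413, -0.209,  0.   ])), (0.75, array([0.517, 0.216, 0.   ])), (0.74, array([0.584, 0.164, 0.   ]))]
scene canister [(0.79, array([ 0.416, -0.192,  0.   ])), (0.65, array([0.581, 0.166, 0.   ])), (0.58, array([0.507, 0.223, 0.   ]))]
top cover []
scene cover [(0.78, array([0.511, 0.337, 0.002]))]
t 19.53 pos [0.6462 0.2688 0.2561] close-axis -9.9 shift [ 0.0112 -0.2989 -0.0878] turn [-0.0001 -0.0019  0.    ] F [-0.7  0.1  0.7] open 0.0385 j [-0.63  0.66  0.44  0.97 -0.27  1.56 -0.44]
```

View pics/t7.png

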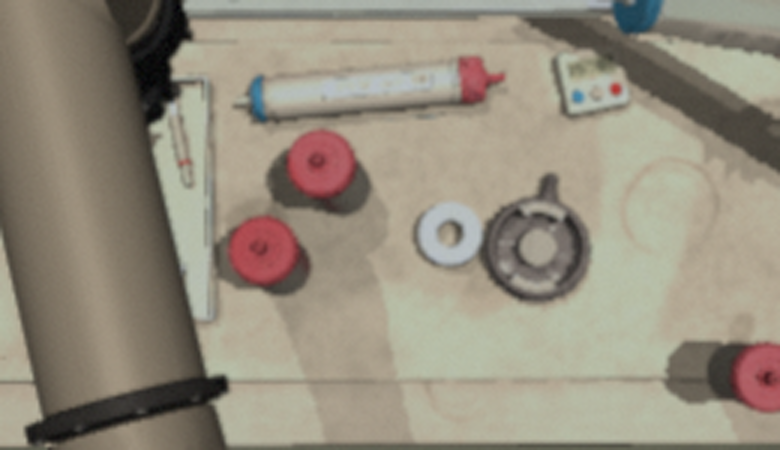

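The arm hides the tray in the top view. Everything else is in place, with the canister standing at about (345,255) and the holder empty. I'll check the tray in the scene camera.

```bash
python3 -c "
from h import *
shot('scene','s8.png',(150,200,310,340),4)"
```

```text
(no output)
```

View pics/s8.png

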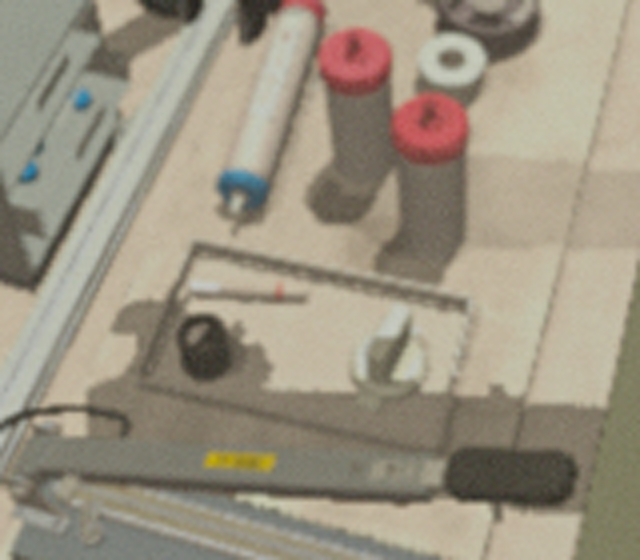

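The cover lies flat, grip bar up, in the tray's near half at about (248,291) in the full frame. The gauge and loupe are untouched.

```bash
python3 -c "
from workcell import r
print(r.job_done())"
```

```text
the job is handed in; nothing more can be done
None
```

The job is handed in at about 20 s of the 61 s allowed: the canister stands about 150 mm clear of the holder, the cover lies flat and grip bar up in the tray's near half, and the label roll, gauge and loupe look undisturbed in the last pictures.

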